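# Set out a touch-up paint job on the garage bench

### The arm

A 6-joint arm with a two-finger parallel gripper is mounted at the origin on the work surface. World frame = base frame: x ahead of the robot, y to its left, z up, the work surface at z = 0. Lengths are in m, angles in rad, forces in N, time in s.
With the tool pointing down it reaches from about 0.35 to 0.975 m from the base axis. Payload 4.9 kg.
Tool frame: the origin (TCP) lies at the very end of the fingers, on their centre line; the grasp point (between the pads) lies 19 mm behind it (ctrl.grasp_offset is the distance from the TCP to the grasp point, in m); z points along the fingers, y is the line along which they close (so a half turn about z gives the same grasp; the last joint's range is limited). The gripper opens to 85 mm and grips with 20 to 120 N. Pads are 22 mm wide; open, the fingers measure 114 mm over their backs; the gripper's body (76 mm by 85 mm) begins 54 mm behind the grasp point. The pads swing forward as they close: fully open they stand 13 mm farther back than shut.
Start: joints at [-1.228, 0.053, 1.613, -0, 1.476, -0.119], TCP at [0.278, -0.56, 0.231] pointing down, gripper open.
Joint ranges: [-3.01, 3.01], [-1.01, 2.22], [0.06, 2.58], [-1.02, 4.17], [0.09, 2.62], [-3.14, 3.14]. Speed limits (rad/s): [2.57, 2.57, 3.14, 3.14, 3.14, 3.14].

### API

Orientations are given as a rotation vector (axis times angle).
In Python, from station import ctrl, optics gives the robot as it stands.
- The arm moves only by the shell command python3 -m handwheel 'ROWS' [OPENING] [FORCE]. ROWS is JSON, a list of rows, each an object of numbers: "tx", "ty", "tz": the shift along the tool's x, y, z in mm; "roll": the turn about the tool's z in rad. A call has 1 to 12 rows; each row shifts and turns the commanded pose from where the row before left it, along the tool's axes as they then stand; what a row does not reach is not made up. A row lasts 1/12 s, in which the tool goes at most 41.7 mm and 7.16 degrees, less where a joint would pass 70% of its speed; a pose out of reach is approached as far as the arm can. A call with a gripper value outside its range is refused whole. OPENING is the finger opening in mm, from 0 to 85.4, set as the call begins (- or left out, the last holds). The fingers move at their own pace and stop on an object; FORCE is the grip in N (left out, the last holds). Time passes only in rows, so rows that do not move let the fingers close. It gives the time, the measured TCP pose, the force, the opening and the grip force at its end, in the units of the state.
- ctrl.get_obs(): the state, without advancing time (a new reading comes with each control period).
- optics.get_image(name): name is "side" or "top" or "wrist"; returns (picture, depth): 400x640x3 uint8, red, green, blue; 400x640 float32, m along the optical axis (not along the pixel's ray), 0 where there is no reading.
- optics.camera_params(name): a dict with "mtx" (3x3 intrinsics, pixels), "extrinsics" (4x4, takes a point from camera to world coordinates); the wrist camera has in their place "tool_from_camera" (4x4, takes a point from camera to tool coordinates, whose origin is the TCP and whose axes are the flange's). Camera axes: x right, y down, z forward; pixel columns grow to the right and rows downward; lengths in m; the calibration is good to about 2 mm. A picture is of the moment at which its call begins: read the wrist's pose just before it. camera_params takes no time and is no camera call.
- ctrl.finish_job(): hands the job in; it is judged then, once.
The state is a dict: "t": time; "q": joint angles; "dq": joint speeds; "effort": joint torques, N m; "tool_pos": TCP position; "tool_rot": TCP orientation; "contact_force": force on the tool from outside, world axes, zero at the start; "wrist_torque": the same for the moment, N m; "opening": finger opening in m; "grip_force": force on a finger pad.
Only numpy, scipy, OpenCV 4.12 (cv2) and the standard library are available. Lean on these libraries where they do the work, as an engineer would, in place of code of your own. Each camera call takes 0.05 s, during which the arm holds its last target. There are 200 camera calls.

### The job

Set out the touch-up job: stand the white paint can in the middle of the square plywood board and the green tin upright in the middle of the can's top, and lay the red batten flat across both yellow ridges of the drying stand, centred and square to the ridges. Put the orange sanding block, sole down, in the middle of the left half of the dark rubber mat and the blue putty jar upright in the middle of its right half (left and right as seen from the robot looking out over the bench). Keep the paint can upright all the time, leave the black tin and the roll of tape where they are, and let go of everything at the end.

Things in the scene. Friction and masses are not known exactly. Their poses are not given: they have to be found in the camera images.
- paint_can: Loose closed white paint can with a blue band and a steel lid, round, diameter 58, height 70 mm, flat top, about 420 g. The origin is the centre of its underside, z up.
- green_tin: Loose small plain green tin, round, diameter 44, height 30 mm, about 90 g. The origin is the centre of its underside, z up.
- batten: Loose red-painted wooden batten, 140 mm long (along its x), 30 wide (its y), 12 thick (z), about 50 g, two dark dots on top; lies flat. The origin is the centre of its underside, z up.
- sanding_block: Loose sanding block: black sole 80 (along its x) by 46 (y) by 14 mm high, and on it an orange grip 74 by 40 mm up to a total height of 40 mm; about 80 g. Stands on its sole. The origin is the centre of its underside, z up.
- putty_jar: Loose blue plastic jar, diameter 46 up to a height of 40 mm, then a blue cap of diameter 50 up to 55 mm; about 140 g. The origin is the centre of its underside, z up.
- board: Fixed square plywood board with a thin dark border, 120 by 120 by 8 mm thick, lying on the bench; turned by up to 15 degrees. The origin is the centre of its underside, z up.
- stand: Fixed drying stand: dark base plate 110 (x) by 120 (y) by 6 mm; two yellow ridges along its x, 90 long, 12 wide at the top (26 wide below 20 mm height), centre lines at y = +42 and -42 mm, flat tops 50 mm above the bench. The batten goes along the stand's y. Its x points away from the robot within 15 degrees. The origin is the centre of its underside, z up.
- mat: Fixed dark rubber mat 90 (its x) by 180 (its y) by 3 mm thick, with a white line along its x dividing it into a left half (centre at y = +45 mm) and a right half (centre at y = -45 mm). Its x points away from the robot, within 15 degrees, and its y to the robot's left. The origin is the centre of its underside, z up.
- black_tin: Loose black tin, same size as the green one (diameter 44, height 30 mm); not part of the job, to be left alone. The origin is the centre of its underside, z up.
- tape_roll: Loose roll of pale masking tape lying flat, outer diameter 80, hole 52, height 25 mm; not part of the job, to be left alone. The origin is the centre of its underside, z up.
Things that resemble listed ones, but are neither listed nor needed, are in the scene too. Leave any purple or turquoise look-alike of the stand alone. Of the things that look like the putty_jar, the smaller one is meant.

How it is judged:
By the outcome, as a careful person would: the job done as asked, in the order asked, and still so for the second after the job is handed in, with the robot touching nothing.
It also fails if it takes over 128 s, if anything falls off the work surface, if the arm or the gripper's body presses on something with over 40 N, if the wrist force passes 120 N, or if a joint passes its speed limit or range.

## Working session

There is one attempt and no reset: what is moved stays moved. The work goes in short steps, Python scripts to look and compute and a shell command to move; the robot and the scene stay as the last step left them, time stands still between calls to the robot, and variables do not carry over. Pictures are saved under pics/ and viewed, at most 14 in all, crops included, and the job is handed in when it is done.

```bash
ls; mkdir -p pics
python3 - <<'E'
from station import ctrl, optics
import cv2,numpy as np
for n in ["top","side"]:
    im,d=optics.get_image(n); cv2.imwrite(f"pics/{n}0.png",im[:,:,::-1]); np.savez(f"{n}0.npz",im=im,d=d)
    p=optics.camera_params(n); print(n,p["mtx"].round(1).tolist(),p["extrinsics"].round(3).tolist())
print(optics.camera_params("wrist")); print(ctrl.get_obs(), ctrl.grasp_offset)
E
```

```text
pics
top [[507.5, 0.0, 319.9], [0.0, 507.5, 195.3], [0.0, 0.0, 1.0]] [[-0.013, -0.992, 0.123, 0.32], [-1.0, 0.015, 0.012, -0.068], [-0.014, -0.122, -0.992, 1.272], [0.0, 0.0, 0.0, 1.0]]
side [[384.6, 0.0, 318.8], [0.0, 384.6, 195.4], [0.0, 0.0, 1.0]] [[-0.963, -0.217, 0.159, 0.306], [-0.269, 0.74, -0.616, 0.651], [0.016, -0.636, -0.771, 0.917], [0.0, 0.0, 0.0, 1.0]]
{'mtx': array([[291.75978161,   0.        , 318.67957824],
       [  0.        , 291.75978161, 202.3396517 ],
       [  0.        ,   0.        ,   1.        ]]), 'tool_from_camera': array([[-1.21917130e-03, -9.65670582e-01, -2.59766896e-01,
         6.55956689e-02],
       [ 9.99998960e-01, -9.77250408e-04, -1.06044330e-03,
         6.20401150e-04],
       [ 7.70181591e-04, -2.59767919e-01,  9.65670770e-01,
        -1.42756678e-01],
       [ 0.00000000e+00,  0.00000000e+00,  0.00000000e+00,
         1.00000000e+00]])}
{'t': 0.1, 'q': array([-1.22800047e+00,  5.32960620e-02,  1.61412802e+00, -8.95234084e-06,
        1.47603379e+00, -1.19002519e-01]), 'dq': array([-0.00020087, -0.00189387, -0.00429317, -0.00088552, -0.00035169,
        0.00150329]), 'effort': array([-1.42670388e-04, -3.94907463e+01, -3.71362066e+01, -1.31678539e-04,
        3.96042349e-03, -2.08958141e-05]), 'tool_pos': array([ 0.27828115, -0.55900263,  0.23019987]), 'tool_rot': array([-3.05641423e+00, -7.18540062e-01,  3.40868900e-04]), 'contact_force': array([ 0.11963019, -0.11644395, -0.82473243]), 'wrist_torque': array([ 0.03070197,  0.01143144, -0.00930313]), 'grip_force': 0.0, 'opening': 0.08542154518011297} 0.0187
```

View pics/top0.png

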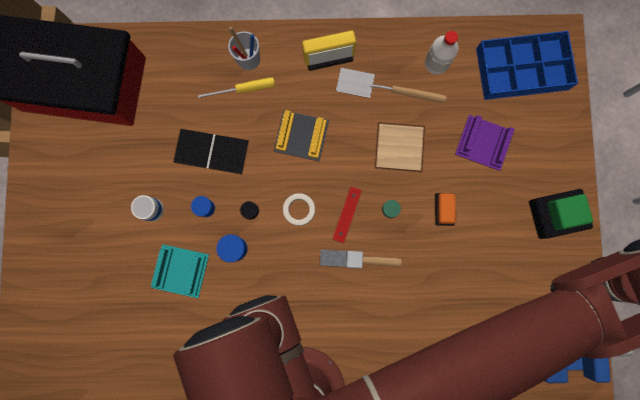

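View pics/side0.png

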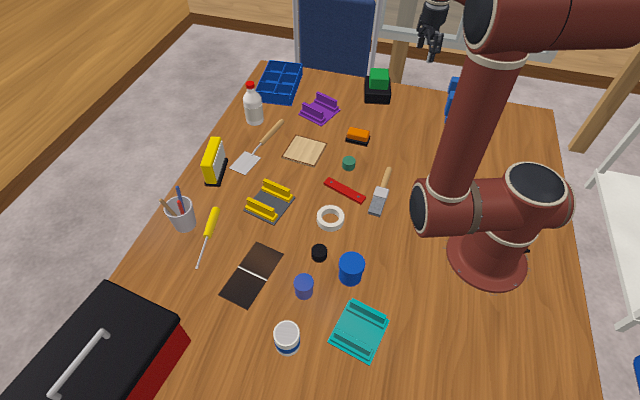

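Top view candidates, with pixels:
- **Putty jar:** small blue (202,206), large blue (231,248). I choose the smaller.
- **Stand:** yellow (301,134), purple (485,142), turquoise (180,271). I choose the yellow one.
- **Tins:** green (391,208), black (249,210). I choose the green.
- **Sanding block:** orange (446,208), with look-alikes green/black (562,213) and yellow (329,50). I choose the orange.
- **No look-alikes:** can (145,207), batten (347,214), board (400,147), mat (211,150), tape (299,208).

The side view agrees: jar (304,287), can (287,338), board (304,150), stand (270,202), mat (252,275).

```bash
cat > h.py <<'E'
import numpy as np,cv2
from station import ctrl,optics
from scipy.spatial.transform import Rotation as R
def tool():
    o=ctrl.get_obs(); T=np.eye(4); T[:3,:3]=R.from_rotvec(o["tool_rot"]).as_matrix(); T[:3,3]=o["tool_pos"]; return T
def cloud(n,im=None,d=None):
    p=optics.camera_params(n)
    E=p["extrinsics"] if "extrinsics" in p else tool()@p["tool_from_camera"]
    if im is None: im,d=optics.get_image(n)
    v,u=np.mgrid[:400,:640]; K=p["mtx"]
    P=np.stack([(u-K[0,2])/K[0,0]*d,(v-K[1,2])/K[1,1]*d,d],-1)@E[:3,:3].T+E[:3,3]
    P[d<=0]=np.nan
    return im,P
def masks(im):
    h,s,v=[a.astype(int) for a in cv2.split(cv2.cvtColor(im,cv2.COLOR_RGB2HSV))]
    return dict(h=h,s=s,v=v)
def rect(p):
    c,(w,l),a=cv2.minAreaRect((p*1000).astype(np.float32)); 
    return np.round(c,1),np.round((w,l),1),round(a,1)
E
python3 - <<'E'
from h import *
rois={"can":(145,207,22),"jar":(202,206,18),"black":(249,210,14),"green":(391,208,14),"batten":(347,214,33),"block":(446,208,24),"board":(400,147,34),"stand":(301,134,36),"mat":(211,150,45),"bigjar":(231,248,20),"tape":(299,208,20)}
cl={}
for n in("top","side"):
    z=np.load(n+"0.npz"); cl[n]=cloud(n,z["im"],z["d"])
im,P=cl["top"]
si,S=cl["side"]
for k,(u,v,r) in rois.items():
    p=P[v-r:v+r,u-r:u+r].reshape(-1,3); p=p[np.isfinite(p).all(1)]
    lo=p[:,:2].min(0);hi=p[:,:2].max(0)
    zt=np.percentile(p[:,2],97 if k!="stand" else 95)
    z0=np.percentile(p[:,2],5)
    t=p[p[:,2]>max(z0+.0015 if k in("board","mat") else zt-.006,0.0015)]
    s=S.reshape(-1,3); c=np.median(t,0); s=s[(abs(s[:,:2]-c[:2])<r*.0022).all(1)]
    zs=np.percentile(s[:,2],97); ts=s[s[:,2]>max(zs-.006,.0015)]
    print(k,"top z",round(zt*1e3,1),"floor",round(z0*1e3,1),*rect(t[:,:2]),"| side z",round(zs*1e3,1),*rect(ts[:,:2]))
E
```

```text
can top z 73.3 floor -3.6 [447.6 371.8] [57.5 55.4] 89.1 | side z 72.5 [445.2 373.5] [56.7 56.5] 1.8
jar top z 57.7 floor -3.7 [449.1 237.8] [48.6 47.6] 28.2 | side z 57.2 [447.2 239. ] [48.2 48.3] 61.3
black top z 33.3 floor -3.8 [440.8 125.4] [42.3 39.9] 0.3 | side z 32.3 [438.5 126.8] [40.3 43. ] 16.3
green top z 32.5 floor -4.4 [ 438.2 -226.2] [39.7 42.2] 89.8 | side z 32.9 [ 436.4 -224.6] [41.6 40.7] 73.1
batten top z 13.9 floor -4.5 [438.  -85.5] [ 96.2 139.3] 70.5 | side z 14.3 [ 424.8 -116.3] [ 35.  139.8] 70.8
block top z 41.3 floor -4.4 [ 435.6 -359.1] [39.1 71.9] 87.4 | side z 42.1 [ 434.6 -358.2] [39.6 72.2] 87.3
board top z 11.2 floor -3.7 [ 599.3 -256.5] [171.9 175.1] 88.8 | side z 11.3 [ 597.2 -253.2] [124.4 125. ] 83.2
stand top z 47.9 floor -4.0 [631.4  -4.1] [96.7 89.8] 76.6 | side z 50.5 [629.2  -4.1] [99.2 89.2] 77.0
mat top z 6.4 floor -3.9 [600.4 227.5] [235.5 230.9] 0.0 | side z 5.8 [597.1 229.2] [197.5 197.5] 89.9
bigjar top z 76.2 floor -3.2 [345.2 162.3] [63.5 63.9] 0.8 | side z 75.6 [343.6 163.3] [62.6 64. ] 12.6
tape top z 27.6 floor -3.9 [439.6   1.5] [77.  77.3] 88.8 | side z 27.6 [438.5   2.7] [75.6 79.9] 15.8
```

Run:
```python
from h import *
cols=dict(batten=(lambda h,s,v:((h<6)|(h>174))&(s>150)&(v>80),(347,214),(344,190),40),
 stand=(lambda h,s,v:(h>18)&(h<30)&(s>150)&(v>120),(301,134),(270,202),36),
 mat=(lambda h,s,v:(v<55)&(s<140),(211,150),(252,275),48),
 matline=(lambda h,s,v:(v>110)&(s<70),(211,150),(252,275),30),
 block=(lambda h,s,v:(h>4)&(h<16)&(s>200)&(v>100),(446,208),(357,137),20),
 board=(lambda h,s,v:v>0,(400,147),(304,150),34))
for n in("top","side"):
    z=np.load(n+"0.npz"); im,P=cloud(n,z["im"],z["d"]); m=masks(im)
    if n=="top": print("board px",im[147,374:384].tolist(), "bench",im[147,360].tolist())
    for k,(f,a,b,r) in cols.items():
        u,v=a if n=="top" else b
        M=np.zeros((400,640),bool); M[v-r:v+r,u-r:u+r]=1
        M&=f(m["h"],m["s"],m["v"])&np.isfinite(P).all(2)
        if k=="stand": M&=P[...,2]>.042
        if k=="block": M&=P[...,2]>.034
        if k=="board":
            M&=(P[...,2]>.0055 )&(P[...,2]<.02)
        N,L,st,_=cv2.connectedComponentsWithStats(M.astype(np.uint8))
        if k!="stand" : M=L==1+np.argmax(st[1:,4])
        if k in("mat",):M=cv2.morphologyEx(((M)).astype(np.uint8),cv2.MORPH_CLOSE,np.ones((9,9)))>0
        M&=np.isfinite(P).all(2)
        p=P[M]; print(n,k,M.sum(),"z",np.round(np.median(p[:,2])*1e3,1),*rect(p[:,:2]))
```

```text
board px [[130, 86, 53], [123, 82, 49], [104, 69, 43], [118, 87, 61], [169, 137, 102], [184, 151, 114], [186, 152, 114], [183, 150, 111], [185, 150, 113], [183, 151, 114]] bench [120, 80, 47]
top batten 637 z 11.4 [ 428.4 -118.4] [ 30.2 141.9] 69.5
top stand 363 z 49.3 [631.3  -4.1] [96.6 89.8] 76.5
top mat 1121 z 2.7 [587.  181.5] [86.2 88.7] 79.6
top matline 79 z 3.1 [596.3 226.4] [ 6.3 87.4] 79.0
top block 292 z 38.9 [ 435.9 -360.1] [37.2 70.8] 87.4
top board 1682 z 8.1 [ 597.2 -253.2] [122.8 121. ] 84.1
side batten 390 z 12.1 [ 423.6 -120. ] [ 42.4 140.5] 68.5
side stand 264 z 49.3 [628.5  -4.2] [98.7 92.5] 77.1
side mat 646 z 3.4 [601.  271.9] [86.1 87.6] 78.6
side matline 64 z 3.6 [592.3 226.4] [ 5.8 87.3] 79.3
side block 5 z 34.8 [ 467.7 -345.8] [ 3.9 13.7] 13.6
side board 841 z 8.4 [ 597.2 -253.2] [124.4 125. ] 83.2
```

```bash
python3 -m handwheel '[{"roll":-0.1232,"tz":-4},{"roll":-0.1232,"tz":-4},{"roll":-0.1232,"tz":-4},{"roll":-0.1232,"tz":-4},{"roll":-0.1232,"tz":-4},{"roll":-0.1232,"tz":-4},{"roll":-0.1232,"tz":-4},{"roll":-0.1232,"tz":-4},{"roll":-0.1232,"tz":-4}]' 85 40
python3 -m handwheel '[{"tx":38,"ty":14},{"tx":38,"ty":14},{"tx":38,"ty":14},{"tx":38,"ty":14},{"tx":38,"ty":14},{"tx":38,"ty":14},{"tx":38,"ty":14},{"tx":38,"ty":14},{"tx":38,"ty":14},{"tx":38,"ty":14},{"tx":38,"ty":14},{"tx":38,"ty":14}]'
```

```text
$[0]: bad value
$[0]: bad value
```

```bash
python3 -m handwheel '[{"tx":0,"ty":0,"tz":-4,"roll":-0.1232}]' 85 40; python3 -m handwheel --help | head -20
```

```text
t: 0.18
tool_pos: [0.2781, -0.5586, 0.2334]
tool_rot: [-3.004, -0.908, 0.0]
contact_force: [0.2, 0.5, -0.5]
opening: 0.0852
grip_force: 0.0invalid input: not JSON, or not a number
```

```bash
python3 -m handwheel '[{"tx":0,"ty":0,"tz":-4,"roll":-0.1232},{"tx":0,"ty":0,"tz":-4,"roll":-0.1232},{"tx":0,"ty":0,"tz":-4,"roll":-0.1232},{"tx":0,"ty":0,"tz":-4,"roll":-0.1232},{"tx":0,"ty":0,"tz":-4,"roll":-0.1232},{"tx":0,"ty":0,"tz":-4,"roll":-0.1232},{"tx":0,"ty":0,"tz":-4,"roll":-0.1232},{"tx":0,"ty":0,"tz":-4,"roll":-0.1232}]'
python3 -m handwheel '[{"tx":38,"ty":14,"tz":0,"roll":0},{"tx":38,"ty":14,"tz":0,"roll":0},{"tx":38,"ty":14,"tz":0,"roll":0},{"tx":38,"ty":14,"tz":0,"roll":0},{"tx":38,"ty":14,"tz":0,"roll":0},{"tx":38,"ty":14,"tz":0,"roll":0},{"tx":38,"ty":14,"tz":0,"roll":0},{"tx":38,"ty":14,"tz":0,"roll":0},{"tx":38,"ty":14,"tz":0,"roll":0},{"tx":38,"ty":14,"tz":0,"roll":0},{"tx":38,"ty":14,"tz":0,"roll":0},{"tx":38,"ty":14,"tz":0,"roll":0}]'
```

```text
t: 0.85
tool_pos: [0.2784, -0.5592, 0.2667]
tool_rot: [-2.214, -2.227, -0.001]
contact_force: [-0.5, -0.0, 0.4]
opening: 0.085
grip_force: 0.0
t: 1.85
tool_pos: [0.4465, -0.1015, 0.267]
tool_rot: [2.222, 2.221, -0.0]
contact_force: [1.0, 0.4, 0.7]
opening: 0.0851
grip_force: 0.0
```

```bash
cat > snap.py <<'E'
import sys
from h import *
im,P=cloud("wrist"); np.savez(sys.argv[1]+".npz",im=im,P=P); cv2.imwrite("pics/"+sys.argv[1]+".png",im[:,:,::-1])
E
python3 snap.py w1
python3 -m handwheel '[{"tx":38,"ty":0,"tz":0,"roll":0},{"tx":38,"ty":0,"tz":0,"roll":0},{"tx":38,"ty":0,"tz":0,"roll":0},{"tx":38,"ty":0,"tz":0,"roll":0},{"tx":38,"ty":0,"tz":0,"roll":0},{"tx":38,"ty":0,"tz":0,"roll":0},{"tx":38,"ty":0,"tz":0,"roll":0},{"tx":38,"ty":0,"tz":0,"roll":0},{"tx":38,"ty":0,"tz":0,"roll":0},{"tx":38,"ty":0,"tz":0,"roll":0},{"tx":38,"ty":0,"tz":0,"roll":0},{"tx":30,"ty":0,"tz":0,"roll":0}]'
python3 snap.py w2
```

```text
t: 2.9
tool_pos: [0.446, 0.3467, 0.2666]
tool_rot: [-2.22, -2.222, 0.001]
contact_force: [1.0, 0.4, 0.3]
opening: 0.0848
grip_force: 0.0
```

View pics/w2.png

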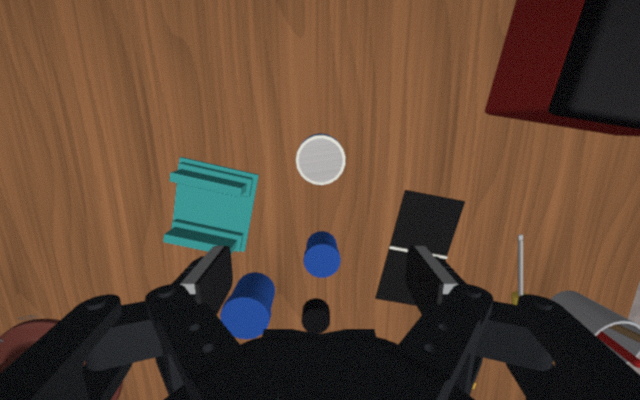

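The wrist view shows the can at (321,160), the small jar at (322,255), the larger jar at (248,305) and the black tin at (315,315). The mat, with its line, is around (420,250). These choices match the description.

```bash
cat > meas.py <<'E'
import sys
from h import *
# meas.py snap x y r(mm) zlo zhi : rect + circle of points in window
z=np.load(sys.argv[1]+".npz"); P=z["P"].reshape(-1,3)*1e3
for a in sys.argv[2:]:
    x,y,r,lo,hi=map(float,a.split(","))
    p=P[(np.hypot(P[:,0]-x,P[:,1]-y)<r)&(P[:,2]>lo)&(P[:,2]<hi)]
    if len(p)<20: print(a,"few",len(p)); continue
    print(a,len(p),"z",np.median(p[:,2]).round(1),*rect(p[:,:2]/1e3),"circ",*[np.round(q,1) for q in cv2.minEnclosingCircle(p[:,:2].astype(np.float32))])
E
python3 meas.py w2 446,372,45,64,80 448,238,40,50,65 439,126,35,24,38
python3 meas.py w1 437,-225,35,24,38 439,2,55,20,32 426,-119,80,8,20 435,-359,60,34,46 630,-4,90,44,60
python3 - <<'E'
from h import *
print(tool()[:3,3])
for s,c,r in(("w2",(446,372),45),("w1",(437,-225),35)):
    P=np.load(s+".npz")["P"].reshape(-1,3)*1e3; q=P[(np.hypot(P[:,0]-c[0],P[:,1]-c[1])>r)&(np.hypot(P[:,0]-c[0],P[:,1]-c[1])<r+20)]; print("bench z",np.median(q[:,2]))
E
```

```text
446,372,45,64,80 1926 z 70.3 [447.3 371.4] [55.9 56.8] 1.0 circ [447.1 371.1] 29.0
448,238,40,50,65 1020 z 55.1 [449.  236.3] [49.3 48.7] 49.5 circ [449.1 236.2] 25.2
439,126,35,24,38 607 z 30.0 [440.6 124.9] [42.5 42.6] 74.0 circ [440.6 124.1] 22.2
437,-225,35,24,38 698 z 30.1 [ 438.9 -228.6] [41.7 43.5] 1.2 circ [ 438.8 -228.6] 22.2
439,2,55,20,32 1983 z 25.1 [441.4   0.5] [78.8 78.4] 44.3 circ [4.413e+02 2.000e-01] 39.8
426,-119,80,8,20 2153 z 12.2 [ 427.2 -119.3] [ 30.3 139.9] 69.9 circ [ 427.3 -119.3] 71.0
435,-359,60,34,46 few 1
630,-4,90,44,60 1848 z 49.9 [631.9  -6.8] [96.4 90.5] 76.7 circ [631.9  -7. ] 65.2
[0.44553204 0.35029905 0.26635103]
bench z 331.6841669455541
bench z 0.14575357883839235
```

```bash
python3 -m handwheel '[{"tx":21.5,"ty":1.5,"tz":30,"roll":0},{"tx":0,"ty":0,"tz":38,"roll":0},{"tx":0,"ty":0,"tz":38,"roll":0},{"tx":0,"ty":0,"tz":38,"roll":0},{"tx":0,"ty":0,"tz":38,"roll":0},{"tx":0,"ty":0,"tz":31,"roll":0},{"tx":0,"ty":0,"tz":25,"roll":0},{"tx":0,"ty":0,"tz":0,"roll":0},{"tx":0,"ty":0,"tz":0,"roll":0}]'
python3 -m handwheel '[{"tx":0,"ty":0,"tz":0,"roll":0},{"tx":0,"ty":0,"tz":0,"roll":0},{"tx":0,"ty":0,"tz":0,"roll":0},{"tx":0,"ty":0,"tz":0,"roll":0},{"tx":0,"ty":0,"tz":0,"roll":0},{"tx":0,"ty":0,"tz":0,"roll":0},{"tx":0,"ty":0,"tz":0,"roll":0},{"tx":0,"ty":0,"tz":0,"roll":0}]' 40 40
```

```text
t: 3.7
tool_pos: [0.4469, 0.3648, 0.0276]
tool_rot: [-2.221, -2.22, 0.007]
contact_force: [-0.5, 0.5, -0.3]
opening: 0.0852
grip_force: 0.0
t: 4.37
tool_pos: [0.4498, 0.3671, 0.0324]
tool_rot: [2.221, 2.221, 0.007]
contact_force: [-1.3, 0.0, 6.7]
opening: 0.0575
grip_force: 44.1
```

```bash
python3 -m handwheel '[{"tx":0,"ty":0,"tz":-15,"roll":0},{"tx":0,"ty":0,"tz":-35,"roll":0},{"tx":0,"ty":0,"tz":-35,"roll":0},{"tx":0,"ty":0,"tz":-35,"roll":0},{"tx":0,"ty":0,"tz":-20,"roll":0},{"tx":0,"ty":0,"tz":0,"roll":0},{"tx":0,"ty":0,"tz":0,"roll":0},{"tx":0,"ty":0,"tz":0,"roll":0}]'
python3 snap.py w3; python3 -c "
from h import *;print(tool().round(4)); print(ctrl.get_obs()['contact_force'])"; python3 meas.py w3 450,371,50,160,260
```

```text
t: 5.03
tool_pos: [0.4469, 0.3651, 0.1669]
tool_rot: [-2.221, -2.221, 0.006]
contact_force: [-0.2, -0.4, -4.9]
opening: 0.057
grip_force: 44.6
[[ 1.000e-04  1.000e+00 -4.400e-03  4.465e-01]
 [ 1.000e+00 -2.000e-04 -2.800e-03  3.649e-01]
 [-2.800e-03 -4.400e-03 -1.000e+00  1.660e-01]
 [ 0.000e+00  0.000e+00  0.000e+00  1.000e+00]]
[-0.28702776  0.10097404 -3.85162359]
450,371,50,160,260 39257 z 220.3 [450.4 371.1] [54.6 99.3] 79.4 circ [450. 371.] 50.0
```

View pics/w3.png

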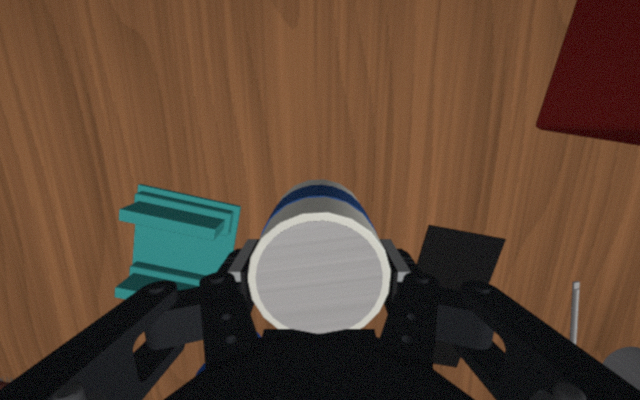

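The can is held by its upper half, with the lid centred at about (319,272) between the pads at (245,262) and (397,262).

```bash
cat > lid.py <<'E'
import sys
from h import *
u,v,r=map(int,sys.argv[2:5])
P=np.load(sys.argv[1]+".npz")["P"][v-r:v+r,u-r:u+r].reshape(-1,3)*1e3
z=np.nanmedian(P[:,2]); p=P[abs(P[:,2]-z)<4]
c=p.mean(0); n=np.linalg.svd(p-c,full_matrices=False)[2][2]; n*=np.sign(n[2]); print("plane z",c.round(1),"normal",n.round(4))
Pa=np.load(sys.argv[1]+".npz")["P"].reshape(-1,3)*1e3
Pa=Pa[(abs((Pa-c)@n)<2)&(np.hypot(*(Pa-c)[:,:2].T)<45)]
print(*rect(Pa[:,:2]/1e3),tool()[:3,3].round(4))
E
python3 lid.py w3 319,272 2>/dev/null || python3 lid.py w3 319 272 40
```

```text
plane z [447.2 373.4 204.7] normal [0.0076 0.0025 1.    ]
[447.4 368. ] [61.2 59.9] 43.5 [0.4465 0.3649 0.166 ]
```

```bash
python3 -m handwheel '[{"tx":-15,"ty":2,"tz":-15,"roll":0},{"tx":-30,"ty":8,"tz":-15,"roll":0},{"tx":-38,"ty":10,"tz":0,"roll":0},{"tx":-38,"ty":10,"tz":0,"roll":0},{"tx":-38,"ty":10,"tz":0,"roll":0},{"tx":-38,"ty":10,"tz":0,"roll":0},{"tx":-38,"ty":10,"tz":0,"roll":0},{"tx":-38,"ty":10,"tz":0,"roll":0},{"tx":-38,"ty":10,"tz":0,"roll":0},{"tx":-38,"ty":10,"tz":0,"roll":0},{"tx":-38,"ty":10,"tz":0,"roll":0},{"tx":-38,"ty":10,"tz":0,"roll":0}]'
python3 -m handwheel '[{"tx":-38,"ty":10,"tz":0,"roll":0},{"tx":-38,"ty":10,"tz":0,"roll":0},{"tx":-38,"ty":10,"tz":0,"roll":0},{"tx":-38,"ty":5,"tz":0,"roll":0},{"tx":-25,"ty":5,"tz":0,"roll":0},{"tx":-15,"ty":0,"tz":0,"roll":0},{"tx":0,"ty":0,"tz":0,"roll":0},{"tx":0,"ty":0,"tz":0,"roll":0},{"tx":0,"ty":0,"tz":0,"roll":0}]'
python3 snap.py w4
python3 - <<'E'
from h import *
print(tool().round(4)[:3,3])
im,P=cloud("wrist"); m=masks(im); P=P*1e3
for nm,M in(("lid",(m["v"]>110)&(m["s"]<60)&(abs(np.nan_to_num(P[...,2])-238)<5)),("board",(P[...,2]>5.5)&(P[...,2]<12))):
    N,L,st,_=cv2.connectedComponentsWithStats(M.astype(np.uint8)); M=L==1+np.argmax(st[1:,4]); p=P[M]
    print(nm,M.sum(),np.median(p[:,2]),rect(p[:,:2]/1e3),cv2.minEnclosingCircle(p[:,:2].astype(np.float32)))
# top view of the can
im,P=cloud("top"); P*=1e3
p=P[(P[...,2]>195)&(P[...,2]<250)&(abs(P[...,1]+254)<60)&(abs(P[...,0]-597)<60)]; print(len(p))
E
```

```text
t: 6.08
tool_pos: [0.5567, -0.0607, 0.196]
tool_rot: [-2.219, -2.218, 0.004]
contact_force: [0.6, -0.1, -3.2]
opening: 0.0571
grip_force: 44.5
t: 6.83
tool_pos: [0.5974, -0.2496, 0.1976]
tool_rot: [-2.219, -2.22, 0.0]
contact_force: [-0.5, 0.2, -2.6]
opening: 0.0574
grip_force: 44.5
[ 0.5976 -0.2494  0.1982]
lid 13898 235.977914858667 (array([ 598. , -243.2]), array([57.4, 53.6]), 0.8) ((597.9746704101562, -245.29153442382812), 29.384355545043945)
board 5764 8.238842842746426 (array([ 598.6, -250.3]), array([106.8, 120.5]), 84.4) ((598.2035522460938, -250.34486389160156), 79.7044448852539)
49
```

View pics/w4.png

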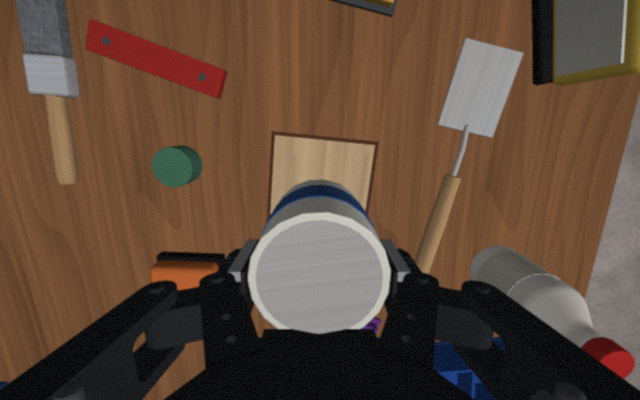

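The can is held over the board. The board's far (+y) edge has corners at (272,132) and (377,143).

```bash
cat >> h.py <<'E'
def ray(px,z,cam="wrist"):
    p=optics.camera_params(cam); E=p["extrinsics"] if "extrinsics" in p else tool()@p["tool_from_camera"]
    d=E[:3,:3]@np.linalg.solve(p["mtx"],[px[0],px[1],1.]); return (E[:3,3]+d*(z-E[2,3])/d[2])*1e3
E
python3 - <<'E'
from h import *
a,b=ray((272,132),.008)[:2],ray((377,143),.008)[:2]; d=b-a; print(a,b,np.hypot(*d)); e=d/np.hypot(*d); print("yaw",np.degrees(np.arctan2(e[1],e[0])),"c",(a+b)/2+60*np.array([e[1],-e[0]]))
im=np.load("top0.npz")["im"]; 
# top-view board by sides: dark border hull corners
z=np.load("top0.npz"); _,P=cloud("top",z["im"],z["d"]); s=z["im"][112:182,365:435]
M=cv2.inRange(s,(150,115,85),(255,230,190)); N,L,st,_=cv2.connectedComponentsWithStats(M); M=(L==1+np.argmax(st[1:,4])).astype(np.uint8)
c,_w,_a=cv2.minAreaRect(np.argwhere(M)[:,::-1].astype(np.float32)); print(c,_w,ray((c[0]+365,c[1]+112),.008,"top"))
E
```

```text
[ 545.91882551 -192.89570494] [ 663.35747719 -204.86705056] 118.04723641582851
yaw -5.820455889517766 c [ 598.55346221 -258.57205171]
(34.52284240722656, 34.68020248413086) (44.17317199707031, 43.17571258544922) [ 597.14569235 -255.25126996    8.        ]
```

```bash
python3 -m handwheel '[{"tx":-11,"ty":0,"tz":20,"roll":0},{"tx":0,"ty":0,"tz":38,"roll":0},{"tx":0,"ty":0,"tz":38,"roll":0},{"tx":0,"ty":0,"tz":30,"roll":0},{"tx":0,"ty":0,"tz":15,"roll":0},{"tx":0,"ty":0,"tz":8,"roll":0},{"tx":0,"ty":0,"tz":4,"roll":0},{"tx":0,"ty":0,"tz":0,"roll":0},{"tx":0,"ty":0,"tz":0,"roll":0}]'; python3 -c "
from h import *; print(ctrl.get_obs()['tool_pos'],ctrl.get_obs()['contact_force'])"
```

```text
t: 7.73
tool_pos: [0.5997, -0.2628, 0.0489]
tool_rot: [2.219, 2.219, 0.002]
contact_force: [0.5, -0.6, -3.3]
opening: 0.0574
grip_force: 44.5
[ 0.5996972  -0.26281038  0.0488865 ] [ 0.50009742 -0.61678502 -3.27275003]
```

```bash
python3 -m handwheel '[{"tx":2,"ty":-2,"tz":2,"roll":0},{"tx":0,"ty":0,"tz":2,"roll":0},{"tx":0,"ty":0,"tz":2,"roll":0},{"tx":0,"ty":0,"tz":0,"roll":0},{"tx":0,"ty":0,"tz":0,"roll":0}]'; python3 -m handwheel '[{"tx":0,"ty":0,"tz":1,"roll":0},{"tx":0,"ty":0,"tz":1,"roll":0},{"tx":0,"ty":0,"tz":0,"roll":0},{"tx":0,"ty":0,"tz":0,"roll":0}]'
```

```text
t: 8.15
tool_pos: [0.5962, -0.2602, 0.0406]
tool_rot: [2.221, 2.221, 0.0]
contact_force: [-0.3, -0.1, -3.2]
opening: 0.057
grip_force: 44.7
t: 8.48
tool_pos: [0.5963, -0.2604, 0.0405]
tool_rot: [-2.221, -2.221, 0.001]
contact_force: [-5.3, 2.1, 6.7]
opening: 0.0571
grip_force: 45.6
```

```bash
python3 -m handwheel '[{"tx":0,"ty":0,"tz":0,"roll":0},{"tx":0,"ty":0,"tz":0,"roll":0},{"tx":0,"ty":0,"tz":0,"roll":0},{"tx":0,"ty":0,"tz":0,"roll":0},{"tx":0,"ty":0,"tz":0,"roll":0},{"tx":0,"ty":0,"tz":0,"roll":0}]' 85; python3 -m handwheel '[{"tx":0,"ty":0,"tz":-20,"roll":0},{"tx":0,"ty":0,"tz":-38,"roll":0},{"tx":0,"ty":0,"tz":-38,"roll":0},{"tx":0,"ty":0,"tz":-38,"roll":0},{"tx":0,"ty":0,"tz":-38,"roll":0},{"tx":-25,"ty":0,"tz":-30,"roll":0},{"tx":-25,"ty":0,"tz":0,"roll":0},{"tx":0,"ty":0,"tz":0,"roll":0},{"tx":0,"ty":0,"tz":0,"roll":0},{"tx":0,"ty":0,"tz":0,"roll":0},{"tx":0,"ty":0,"tz":0,"roll":0}]'
python3 snap.py w5; python3 -c "
from h import *; print(ctrl.get_obs()['tool_pos'])"; python3 meas.py w5 597,-256,40,70,90 597,-256,85,5.5,12 438,-227,35,24,38 435,-359,60,34,46
python3 - <<'E'
from h import *
for n in("top","side"):
    im,P=cloud(n); P=P.reshape(-1,3)*1e3
    for c,r,lo,hi in(((597,-256),40,70,90),((597,-255),88,5.5,12)):
        p=P[(np.hypot(P[:,0]-c[0],P[:,1]-c[1])<r)&(P[:,2]>lo)&(P[:,2]<hi)]; print(n,len(p),rect(p[:,:2]/1e3),np.median(p[:,2]))
E
```

```text
t: 8.98
tool_pos: [0.5961, -0.2601, 0.0382]
tool_rot: [2.222, 2.221, 0.0]
contact_force: [0.5, 0.1, 0.3]
opening: 0.0852
grip_force: 0.0
t: 9.9
tool_pos: [0.5955, -0.3089, 0.2386]
tool_rot: [-2.219, -2.22, 0.0]
contact_force: [-0.8, -0.4, -0.3]
opening: 0.0852
grip_force: 0.0
[ 0.59564116 -0.30890098  0.238712  ]
597,-256,40,70,90 2551 z 78.4 [ 596.1 -256.4] [56.6 56.2] 90.0 circ [ 596.  -256.1] 28.9
597,-256,85,5.5,12 6937 z 8.3 [ 598. -257.] [120.2 120.2] 84.3 circ [ 597.2 -256.5] 83.9
438,-227,35,24,38 1215 z 30.4 [ 439.9 -228.9] [43.  42.8] 6.0 circ [ 439.6 -228.8] 22.1
435,-359,60,34,46 1762 z 40.0 [ 438. -363.] [40.3 72.9] 87.9 circ [ 437.6 -362.9] 39.2
top 143 (array([ 598.6, -238.3]), array([47.3, 26.8]), 3.9) 77.66879721732755
top 562 (array([ 617.4, -212.3]), array([ 76.6, 153.4]), 64.9) 8.119000714409296
side 191 (array([ 592.6, -252. ]), array([55.4, 54.4]), 17.2) 78.10942256327714
side 543 (array([ 600.8, -254.5]), array([124.9, 133.5]), 85.6) 8.321354928168546
```

View pics/w5.png

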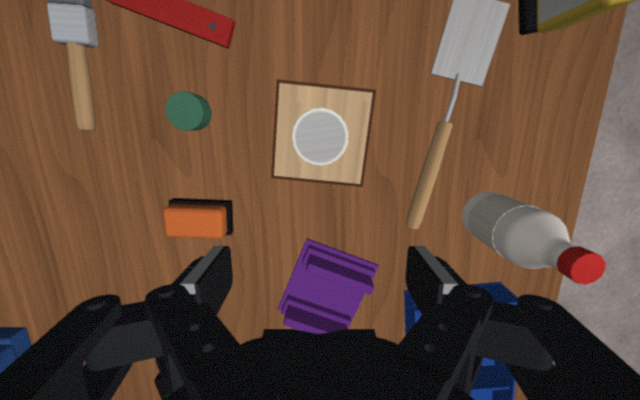

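The can stands centred on the board (lid at (321,136), board centre at about (324,133)), which puts it within 2 mm. Next is the green tin at (188,111).

```bash
python3 -m handwheel '[{"tx":10,"ty":-20,"tz":0,"roll":0},{"tx":17.5,"ty":-34,"tz":0,"roll":0},{"tx":17.5,"ty":-34,"tz":0,"roll":0},{"tx":17.5,"ty":-34,"tz":0,"roll":0},{"tx":17.5,"ty":-34,"tz":10,"roll":0},{"tx":0,"ty":0,"tz":35,"roll":0},{"tx":0,"ty":0,"tz":38,"roll":0},{"tx":0,"ty":0,"tz":38,"roll":0},{"tx":0,"ty":0,"tz":30,"roll":0},{"tx":0,"ty":0,"tz":20,"roll":0},{"tx":0,"ty":0,"tz":0,"roll":0},{"tx":0,"ty":0,"tz":0,"roll":0}]'
```

```text
t: 11.05
tool_pos: [0.4393, -0.2291, 0.0683]
tool_rot: [-2.219, -2.22, 0.001]
contact_force: [0.8, 0.2, 1.6]
opening: 0.0848
grip_force: 0.0
```

```bash
python3 -m handwheel '[{"tx":0,"ty":0,"tz":30,"roll":0},{"tx":0,"ty":0,"tz":22,"roll":0},{"tx":0,"ty":0,"tz":12,"roll":0},{"tx":0,"ty":0,"tz":0,"roll":0},{"tx":0,"ty":0,"tz":0,"roll":0}]'; python3 -m handwheel '[{"tx":0,"ty":0,"tz":0,"roll":0},{"tx":0,"ty":0,"tz":0,"roll":0},{"tx":0,"ty":0,"tz":0,"roll":0},{"tx":0,"ty":0,"tz":0,"roll":0},{"tx":0,"ty":0,"tz":0,"roll":0},{"tx":0,"ty":0,"tz":0,"roll":0},{"tx":0,"ty":0,"tz":0,"roll":0},{"tx":0,"ty":0,"tz":0,"roll":0},{"tx":0,"ty":0,"tz":0,"roll":0}]' 30 30
```

```text
t: 11.47
tool_pos: [0.4408, -0.2305, 0.0065]
tool_rot: [2.221, 2.221, 0.0]
contact_force: [-0.4, -0.3, 0.5]
opening: 0.0851
grip_force: 0.0
t: 12.22
tool_pos: [0.441, -0.2307, 0.0068]
tool_rot: [2.22, 2.22, 0.0]
contact_force: [-1.3, 0.4, 6.1]
opening: 0.0427
grip_force: 30.6
```

```bash
python3 -m handwheel '[{"tx":0,"ty":0,"tz":-10,"roll":0},{"tx":0,"ty":0,"tz":-35,"roll":0},{"tx":0,"ty":0,"tz":-38,"roll":0},{"tx":0,"ty":0,"tz":-38,"roll":0},{"tx":-5,"ty":31,"tz":-20,"roll":0},{"tx":-6,"ty":31,"tz":0,"roll":0},{"tx":-6,"ty":31,"tz":0,"roll":0},{"tx":-6,"ty":31,"tz":0,"roll":0},{"tx":-4,"ty":31,"tz":0,"roll":0},{"tx":0,"ty":0,"tz":0,"roll":0},{"tx":0,"ty":0,"tz":0,"roll":0},{"tx":0,"ty":0,"tz":0,"roll":0}]'
python3 snap.py w6
python3 - <<'E'
from h import *
print(tool()[:3,3])
im,P=cloud("wrist"); m=masks(im); P=P*1e3
M=(m["h"]>60)&(m["h"]<95)&(m["s"]>80)&(P[...,2]>120)
N,L,st,_=cv2.connectedComponentsWithStats(M.astype(np.uint8)); M=L==1+np.argmax(st[1:,4]); p=P[M]; zt=np.percentile(p[:,2],90); p=p[p[:,2]>zt-5]
print(zt,np.median(p[:,2]),rect(p[:,:2]/1e3),cv2.minEnclosingCircle(p[:,:2].astype(np.float32)))
E
python3 meas.py w6 597,-256,40,70,90
```

```text
t: 13.22
tool_pos: [0.5943, -0.2567, 0.1459]
tool_rot: [-2.22, -2.22, 0.001]
contact_force: [1.1, 0.8, -1.4]
opening: 0.0429
grip_force: 31.2
[ 0.5940067  -0.25675707  0.14611941]
170.0416741389777 169.33351154661295 (array([ 594.3, -254.4]), array([42.8, 42.8]), 48.7) ((594.0638427734375, -255.38656616210938), 22.689157485961914)
597,-256,40,70,90 2312 z 78.3 [ 596.9 -246.5] [38.  56.7] 85.8 circ [ 596.4 -255.6] 28.8
```

View pics/w6.png

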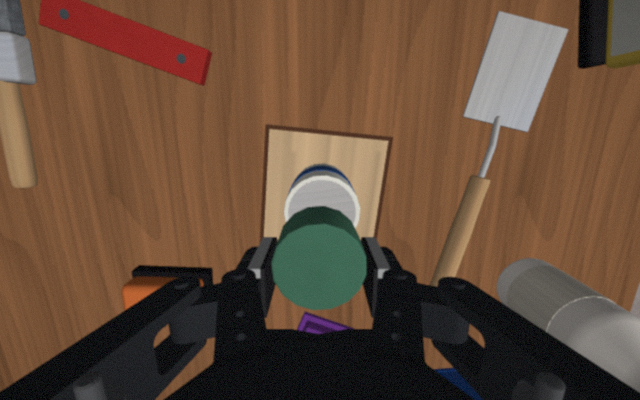

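The tin is held level above the can (tin at (320,258), can lid at (321,210)).

```bash
python3 -m handwheel '[{"tx":-1.3,"ty":2.1,"tz":25,"roll":0},{"tx":0,"ty":0,"tz":15,"roll":0},{"tx":0,"ty":0,"tz":8,"roll":0},{"tx":0,"ty":0,"tz":4,"roll":0},{"tx":0,"ty":0,"tz":0,"roll":0},{"tx":0,"ty":0,"tz":0,"roll":0},{"tx":0,"ty":0,"tz":0,"roll":0}]'; python3 -c "
from h import *; print(ctrl.get_obs()['tool_pos'])"
```

```text
t: 13.9
tool_pos: [0.5977, -0.2587, 0.0955]
tool_rot: [2.22, 2.22, 0.001]
contact_force: [0.1, -0.3, -1.4]
opening: 0.043
grip_force: 31.3
[ 0.597678   -0.25872361  0.09546726]
```

```bash
python3 -m handwheel '[{"tx":0.7,"ty":-1.5,"tz":4,"roll":0},{"tx":0,"ty":0,"tz":3,"roll":0},{"tx":0,"ty":0,"tz":0,"roll":0},{"tx":0,"ty":0,"tz":0,"roll":0},{"tx":0,"ty":0,"tz":0,"roll":0}]';  python3 -m handwheel '[{"tx":0,"ty":0,"tz":1.5,"roll":0},{"tx":0,"ty":0,"tz":1,"roll":0},{"tx":0,"ty":0,"tz":0,"roll":0},{"tx":0,"ty":0,"tz":0,"roll":0},{"tx":0,"ty":0,"tz":0,"roll":0}]'
```

```text
t: 14.32
tool_pos: [0.5957, -0.2577, 0.0873]
tool_rot: [2.222, 2.221, 0.0]
contact_force: [0.1, -0.4, -1.5]
opening: 0.0429
grip_force: 31.3
t: 14.73
tool_pos: [0.5958, -0.2578, 0.0849]
tool_rot: [2.221, 2.221, 0.0]
contact_force: [0.4, 0.2, 0.5]
opening: 0.0428
grip_force: 31.2
```

```bash
python3 -m handwheel '[{"tx":0,"ty":0,"tz":0,"roll":0},{"tx":0,"ty":0,"tz":0,"roll":0},{"tx":0,"ty":0,"tz":0,"roll":0},{"tx":0,"ty":0,"tz":0,"roll":0},{"tx":0,"ty":0,"tz":0,"roll":0},{"tx":0,"ty":0,"tz":0,"roll":0}]' 85; python3 -m handwheel '[{"tx":0,"ty":0,"tz":-20,"roll":0},{"tx":0,"ty":0,"tz":-38,"roll":0},{"tx":0,"ty":0,"tz":-38,"roll":0},{"tx":0,"ty":0,"tz":-30,"roll":0},{"tx":-25,"ty":0,"tz":-30,"roll":0},{"tx":-25,"ty":0,"tz":0,"roll":0},{"tx":0,"ty":0,"tz":0,"roll":0},{"tx":0,"ty":0,"tz":0,"roll":0},{"tx":0,"ty":0,"tz":0,"roll":0},{"tx":0,"ty":0,"tz":0,"roll":0}]'
python3 snap.py w7; python3 -c "
from h import *; print(ctrl.get_obs()['tool_pos'])"; python3 meas.py w7 597,-256,40,100,118 597,-256,40,74,84 597,-256,85,5.5,12
```

```text
t: 15.23
tool_pos: [0.5956, -0.2577, 0.0849]
tool_rot: [2.222, 2.221, -0.0]
contact_force: [-0.1, -0.5, 0.6]
opening: 0.0852
grip_force: 0.0
t: 16.07
tool_pos: [0.5951, -0.3066, 0.2392]
tool_rot: [-2.219, -2.22, 0.0]
contact_force: [0.8, -0.6, -0.1]
opening: 0.0851
grip_force: 0.0
[ 0.59523158 -0.30653786  0.23931296]
597,-256,40,100,118 1755 z 108.2 [ 595.6 -256. ] [42.6 42.8] 6.0 circ [ 595.7 -256. ] 21.9
597,-256,40,74,84 768 z 78.3 [ 596.5 -256.4] [56.6 57.4] 44.3 circ [ 596.3 -256.4] 28.8
597,-256,85,5.5,12 6892 z 8.3 [ 597.8 -257. ] [120.3 120.2] 84.3 circ [ 597.6 -256.9] 83.8
```

View pics/w7.png

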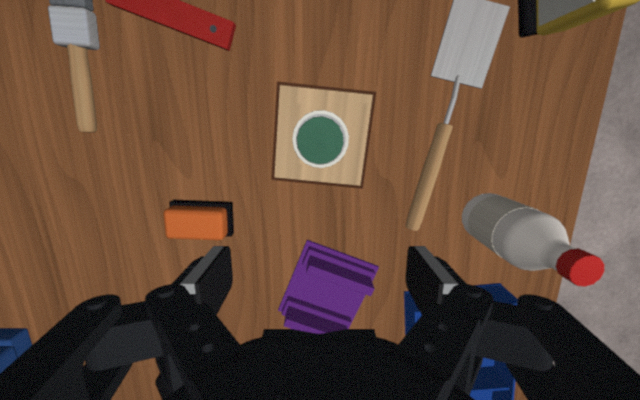

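The tin is centred on the can (both at (320,138)). Next, the batten.

```bash
python3 -m handwheel '[{"tx":14,"ty":-15,"tz":0,"roll":0},{"tx":24,"ty":-26,"tz":0,"roll":0},{"tx":24,"ty":-26,"tz":0,"roll":0},{"tx":24,"ty":-26,"tz":0,"roll":0},{"tx":24,"ty":-26,"tz":0,"roll":0},{"tx":24,"ty":-26,"tz":0,"roll":0},{"tx":8,"ty":-5,"tz":0,"roll":0},{"tx":0,"ty":0,"tz":0,"roll":0},{"tx":0,"ty":0,"tz":0,"roll":0},{"tx":0,"ty":0,"tz":0,"roll":0}]'
python3 snap.py w8; python3 -c "
from h import *; print(ctrl.get_obs()['tool_pos'])"; python3 meas.py w8 427,-119,80,8,20 632,-6,90,44,60 441,1,55,20,32
python3 - <<'E'
from h import *
z=np.load("w8.npz"); im,P=z["im"],z["P"]; m=masks(im)
M=((m["h"]<6)|(m["h"]>174))&(m["s"]>130)&(P[...,2]>.006)&(P[...,2]<.03)
p=P[M]; p=p[np.hypot(p[:,0]-.427,p[:,1]+.119)<.09]; print(len(p),rect(p[:,:2]))
M=((m["h"]>18)&(m["h"]<32))&(m["s"]>120)&(P[...,2]>.045)&(P[...,2]<.055)
p=P[M]; p=p[np.hypot(p[:,0]-.63,p[:,1]+.006)<.09]; print(len(p),rect(p[:,:2]))
E
```

```text
t: 16.95
tool_pos: [0.4463, -0.166, 0.241]
tool_rot: [2.221, 2.221, 0.0]
contact_force: [0.3, 0.4, 0.0]
opening: 0.0849
grip_force: 0.0
[ 0.44636367 -0.16621363  0.24088106]
427,-119,80,8,20 2742 z 12.3 [ 427.6 -119.6] [ 30.1 140. ] 69.9 circ [ 427.3 -119.8] 70.8
632,-6,90,44,60 1189 z 49.9 [630.1 -12.9] [85.1 91. ] 77.4 circ [630.7 -12.2] 61.2
441,1,55,20,32 2297 z 25.1 [442.   -5.8] [67.6 78.4] 89.5 circ [441.4   0. ] 39.9
2627 (array([ 427.8, -119.4]), array([ 29.8, 139.8]), 69.8)
1151 (array([630., -13.]), array([85.1, 91. ]), 77.4)
```

```bash
python3 -m handwheel '[{"tx":23,"ty":-9.4,"tz":0,"roll":0},{"tx":23.5,"ty":-9.4,"tz":0,"roll":0},{"tx":0,"ty":0,"tz":0,"roll":-0.1219},{"tx":0,"ty":0,"tz":0,"roll":-0.1219},{"tx":0,"ty":0,"tz":0,"roll":-0.1219},{"tx":0,"ty":0,"tz":0,"roll":-0.1219},{"tx":0,"ty":0,"tz":0,"roll":-0.1219},{"tx":0,"ty":0,"tz":0,"roll":-0.1219},{"tx":0,"ty":0,"tz":0,"roll":-0.1219},{"tx":0,"ty":0,"tz":0,"roll":-0.1219},{"tx":0,"ty":0,"tz":0,"roll":-0.1219},{"tx":0,"ty":0,"tz":0,"roll":-0.1219}]'
python3 -m handwheel '[{"tx":0,"ty":0,"tz":35,"roll":0},{"tx":0,"ty":0,"tz":38,"roll":0},{"tx":0,"ty":0,"tz":38,"roll":0},{"tx":0,"ty":0,"tz":38,"roll":0},{"tx":0,"ty":0,"tz":30,"roll":0},{"tx":0,"ty":0,"tz":0,"roll":0},{"tx":0,"ty":0,"tz":0,"roll":0},{"tx":0,"ty":0,"tz":0,"roll":0}]'
cat > st.py <<'E'
from h import *
import sys
T=tool(); yaw=np.degrees(np.arctan2(T[1,0],T[0,0])); print("pos",(T[:3,3]*1e3).round(1),"yaw",yaw.round(2))
if len(sys.argv)>1:
    g=np.array([float(a) for a in sys.argv[1:3]]); d=T[:3,:3].T@np.append(g-T[:2,3]*1e3,0); print("tx ty",d[:2].round(1))
E
python3 st.py 427.7 -119.5
```

```text
t: 18.0
tool_pos: [0.4276, -0.1199, 0.2407]
tool_rot: [-0.542, -3.094, -0.0]
contact_force: [0.3, 0.9, -0.1]
opening: 0.0849
grip_force: 0.0
t: 18.67
tool_pos: [0.4285, -0.1201, 0.0637]
tool_rot: [0.55, 3.091, -0.001]
contact_force: [-0.4, 0.0, 0.3]
opening: 0.0847
grip_force: 0.0
pos [ 428.5 -120.1   63.7] yaw 159.81
tx ty [1.  0.3]
```

```bash
python3 -m handwheel '[{"tx":0.5,"ty":0.3,"tz":30,"roll":0},{"tx":0,"ty":0,"tz":18,"roll":0},{"tx":0,"ty":0,"tz":9,"roll":0},{"tx":0,"ty":0,"tz":3,"roll":0},{"tx":0,"ty":0,"tz":0,"roll":0},{"tx":0,"ty":0,"tz":0,"roll":0}]' 60; python3 st.py 427.7 -119.5
```

```text
t: 19.17
tool_pos: [0.428, -0.1194, 0.0037]
tool_rot: [0.549, 3.09, -0.001]
contact_force: [-0.5, 0.9, 0.4]
opening: 0.06
grip_force: 0.0
pos [ 428.  -119.4    3.7] yaw 159.83
tx ty [ 0.3 -0.2]
```

```bash
python3 -m handwheel '[{"tx":0,"ty":0,"tz":2,"roll":0},{"tx":0,"ty":0,"tz":0,"roll":0},{"tx":0,"ty":0,"tz":0,"roll":0},{"tx":0,"ty":0,"tz":0,"roll":0},{"tx":0,"ty":0,"tz":0,"roll":0},{"tx":0,"ty":0,"tz":0,"roll":0},{"tx":0,"ty":0,"tz":0,"roll":0},{"tx":0,"ty":0,"tz":0,"roll":0}]' 15 40; python3 st.py
```

```text
t: 19.83
tool_pos: [0.4274, -0.1191, 0.0009]
tool_rot: [0.55, 3.091, -0.001]
contact_force: [-0.5, 0.8, 5.7]
opening: 0.0289
grip_force: 40.6
pos [ 427.4 -119.1    0.9] yaw 159.84
```

```bash
python3 -m handwheel '[{"tx":0,"ty":0,"tz":-10,"roll":0},{"tx":0,"ty":0,"tz":-35,"roll":0},{"tx":0,"ty":0,"tz":-38,"roll":0},{"tx":0,"ty":0,"tz":-38,"roll":0},{"tx":0,"ty":0,"tz":-38,"roll":0},{"tx":-20,"ty":20,"tz":-25,"roll":0},{"tx":-24,"ty":24,"tz":-10,"roll":0},{"tx":-24,"ty":24,"tz":0,"roll":0},{"tx":-24,"ty":23,"tz":0,"roll":0},{"tx":-12,"ty":10,"tz":0,"roll":0}]'
python3 -m handwheel '[{"tx":0,"ty":0,"tz":0,"roll":0.121},{"tx":0,"ty":0,"tz":0,"roll":0.121},{"tx":0,"ty":0,"tz":0,"roll":0.121},{"tx":0,"ty":0,"tz":0,"roll":0.121},{"tx":0,"ty":0,"tz":0,"roll":0.121},{"tx":0,"ty":0,"tz":0,"roll":0.121},{"tx":0,"ty":0,"tz":0,"roll":0.121},{"tx":0,"ty":0,"tz":0,"roll":0.121},{"tx":0,"ty":0,"tz":0,"roll":0.121},{"tx":0,"ty":0,"tz":0,"roll":0.121},{"tx":0,"ty":0,"tz":0,"roll":0.121},{"tx":0,"ty":0,"tz":0,"roll":0.121}]'
python3 -m handwheel '[{"tx":0,"ty":0,"tz":0,"roll":0},{"tx":0,"ty":0,"tz":0,"roll":0}]' >/dev/null
python3 st.py; python3 snap.py w9
python3 - <<'E'
from h import *
z=np.load("w9.npz"); im,P=z["im"],z["P"]; m=masks(im)
M=((m["h"]>18)&(m["h"]<32))&(m["s"]>120)&(P[...,2]>.045)&(P[...,2]<.055)
p=P[M]; p=p[np.hypot(p[:,0]-.63,p[:,1]+.006)<.09]; print(len(p),rect(p[:,:2]))
M=((m["h"]<6)|(m["h"]>174))&(m["s"]>130)&(P[...,2]>.12)
N,L,s,_=cv2.connectedComponentsWithStats(M.astype(np.uint8)); M=L==1+np.argmax(s[1:,4]); p=P[M]
print(len(p),rect(p[:,:2]),np.median(p[:,2]),np.percentile(p[:,2],[5,95]))
E
```

```text
t: 20.67
tool_pos: [0.5611, -0.058, 0.1944]
tool_rot: [0.547, 3.092, 0.001]
contact_force: [-0.2, -0.1, 0.2]
opening: 0.029
grip_force: 39.9
t: 21.67
tool_pos: [0.5583, -0.0596, 0.1936]
tool_rot: [-2.47, -1.94, 0.001]
contact_force: [1.0, 0.2, -0.7]
opening: 0.029
grip_force: 40.0
pos [558.5 -59.6 193.7] yaw 76.82
2330 (array([632.3,  -6.5]), array([94.9, 89.8]), 76.7)
13207 (array([562.1, -47. ]), array([111.7,  30.5]), 76.7) 0.20497542935474397 [0.20399528 0.20601473]
```

View pics/w9.png

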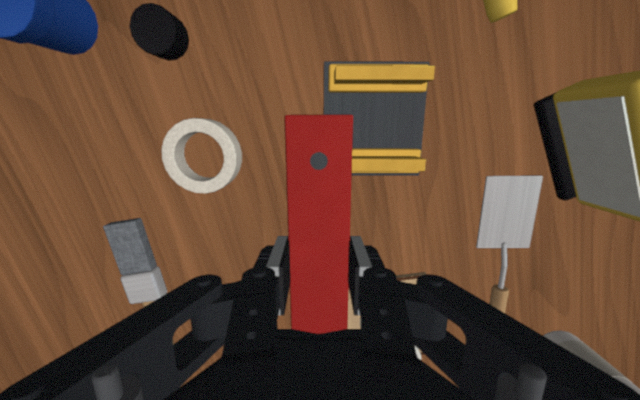

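The batten is held level (strip at (320,225)). The stand's ridges are at (383,73) and (386,163).

```bash
python3 -m handwheel '[{"tx":15,"ty":13,"tz":0,"roll":0},{"tx":24,"ty":21,"tz":0,"roll":0},{"tx":20,"ty":17,"tz":0,"roll":0},{"tx":10,"ty":8.7,"tz":10,"roll":0},{"tx":0,"ty":0,"tz":35,"roll":0},{"tx":0,"ty":0,"tz":35,"roll":0},{"tx":0,"ty":0,"tz":30,"roll":0},{"tx":0,"ty":0,"tz":12,"roll":0},{"tx":0,"ty":0,"tz":0,"roll":0},{"tx":0,"ty":0,"tz":0,"roll":0},{"tx":0,"ty":0,"tz":0,"roll":0}]'; python3 st.py 632.3 -6
```

```text
t: 22.8
tool_pos: [0.6348, -0.0067, 0.0746]
tool_rot: [2.462, 1.947, 0.005]
contact_force: [-0.1, -0.9, -0.2]
opening: 0.0288
grip_force: 39.9
pos [634.8  -6.7  74.6] yaw 76.66
tx ty [ 0.1 -2.6]
```

```bash
python3 -m handwheel '[{"tx":0.1,"ty":-2,"tz":8,"roll":0},{"tx":0,"ty":0,"tz":7,"roll":0},{"tx":0,"ty":0,"tz":3,"roll":0},{"tx":0,"ty":0,"tz":0,"roll":0},{"tx":0,"ty":0,"tz":0,"roll":0},{"tx":0,"ty":0,"tz":0,"roll":0}]'; python3 st.py 632.3 -6
```

```text
t: 23.3
tool_pos: [0.6312, -0.0059, 0.054]
tool_rot: [2.465, 1.948, 0.0]
contact_force: [-0.4, -0.4, -0.1]
opening: 0.0289
grip_force: 39.9
pos [631.2  -5.9  54. ] yaw 76.64
tx ty [0.1 1.1]
```

```bash
python3 -m handwheel '[{"tx":0,"ty":0.9,"tz":1.5,"roll":0},{"tx":0,"ty":0,"tz":1,"roll":0},{"tx":0,"ty":0,"tz":1,"roll":0},{"tx":0,"ty":0,"tz":0,"roll":0},{"tx":0,"ty":0,"tz":0,"roll":0},{"tx":0,"ty":0,"tz":0,"roll":0}]'; python3 st.py 632.3 -6
```

```text
t: 23.8
tool_pos: [0.6322, -0.0061, 0.0509]
tool_rot: [2.464, 1.948, 0.001]
contact_force: [-1.1, 0.3, 3.4]
opening: 0.0289
grip_force: 40.5
pos [632.2  -6.1  50.9] yaw 76.64
tx ty [0.1 0. ]
```

```bash
python3 -m handwheel '[{"tx":0,"ty":0,"tz":0,"roll":0},{"tx":0,"ty":0,"tz":0,"roll":0},{"tx":0,"ty":0,"tz":0,"roll":0},{"tx":0,"ty":0,"tz":0,"roll":0},{"tx":0,"ty":0,"tz":0,"roll":0},{"tx":0,"ty":0,"tz":0,"roll":0}]' 85; python3 -m handwheel '[{"tx":0,"ty":0,"tz":-20,"roll":0},{"tx":0,"ty":0,"tz":-38,"roll":0},{"tx":0,"ty":0,"tz":-38,"roll":0},{"tx":0,"ty":0,"tz":-38,"roll":0},{"tx":-25,"ty":0,"tz":-30,"roll":0},{"tx":-25,"ty":0,"tz":-20,"roll":0},{"tx":0,"ty":0,"tz":0,"roll":0},{"tx":0,"ty":0,"tz":0,"roll":0},{"tx":0,"ty":0,"tz":0,"roll":0},{"tx":0,"ty":0,"tz":0,"roll":0}]'
python3 snap.py w10; python3 st.py; python3 meas.py w10 632,-6,80,57,70
python3 - <<'E'
from h import *
z=np.load("w10.npz"); im,P=z["im"],z["P"]; m=masks(im); k=np.hypot(P[...,0]-.632,P[...,1]+.006)<.09
p=P[((m["h"]>18)&(m["h"]<32))&(m["s"]>120)&(P[...,2]>.045)&(P[...,2]<.055)&k]; print(len(p),rect(p[:,:2]))
p=P[((m["h"]<6)|(m["h"]>174))&(m["s"]>130)&(P[...,2]>.04)&k]; print(len(p),rect(p[:,:2]),np.percentile(p[:,2],[5,95]))
E
```

```text
t: 24.3
tool_pos: [0.6319, -0.006, 0.0502]
tool_rot: [-2.465, -1.948, 0.0]
contact_force: [0.6, 0.8, -0.7]
opening: 0.0851
grip_force: 0.0
t: 25.13
tool_pos: [0.6195, -0.0538, 0.2319]
tool_rot: [-2.462, -1.947, 0.003]
contact_force: [0.3, 0.1, 0.6]
opening: 0.0852
grip_force: 0.0
pos [619.5 -53.7 231.8] yaw 76.69
632,-6,80,57,70 3881 z 62.2 [632.   -6.9] [138.7  30.1] 76.7 circ [632.  -7.] 70.7
1264 (array([632.1,  -6.2]), array([95.2, 90. ]), 76.7)
3727 (array([645.6, -18.7]), array([134.5, 126.4]), 48.1) [0.06099941 0.06353694]
```

View pics/w10.png

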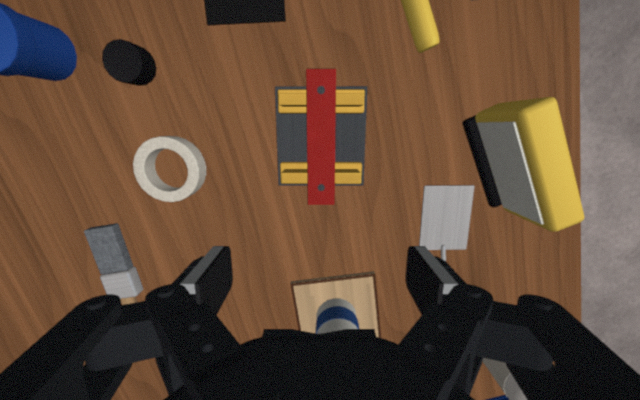

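The batten lies square across both ridges, centred at (321,137) (measured to within 1 mm). Next, the sanding block.

```bash
python3 -m handwheel '[{"tx":-15,"ty":-5,"tz":0,"roll":0},{"tx":-33,"ty":-10,"tz":0,"roll":0},{"tx":-35,"ty":-11,"tz":0,"roll":0},{"tx":-35,"ty":-11,"tz":0,"roll":0},{"tx":-35,"ty":-11,"tz":0,"roll":0},{"tx":-35,"ty":-11,"tz":0,"roll":0},{"tx":-35,"ty":-11,"tz":0,"roll":0},{"tx":-35,"ty":-11,"tz":0,"roll":0},{"tx":-35,"ty":-10,"tz":0,"roll":0},{"tx":-25,"ty":-8,"tz":0,"roll":0},{"tx":-15,"ty":-4,"tz":0,"roll":0},{"tx":-10,"ty":-3,"tz":0,"roll":0}]'
python3 -m handwheel '[{"tx":0,"ty":0,"tz":0,"roll":0.1145},{"tx":0,"ty":0,"tz":0,"roll":0.1145},{"tx":0,"ty":0,"tz":0,"roll":0.1145},{"tx":0,"ty":0,"tz":0,"roll":0.1145},{"tx":0,"ty":0,"tz":0,"roll":0.1145},{"tx":0,"ty":0,"tz":0,"roll":0.1145},{"tx":0,"ty":0,"tz":0,"roll":0.1145},{"tx":0,"ty":0,"tz":0,"roll":0.1145},{"tx":0,"ty":0,"tz":0,"roll":0.1145},{"tx":0,"ty":0,"tz":0,"roll":0.1145},{"tx":0,"ty":0,"tz":0,"roll":0.1145},{"tx":0,"ty":0,"tz":0,"roll":0.1145}]'
python3 -m handwheel '[{"tx":0,"ty":0,"tz":0,"roll":0},{"tx":0,"ty":0,"tz":0,"roll":0},{"tx":0,"ty":0,"tz":0,"roll":0}]' >/dev/null; python3 snap.py w11; python3 st.py 438 -363; python3 meas.py w11 438,-363,60,34,46 438,-363,60,9,20
```

```text
t: 26.18
tool_pos: [0.4362, -0.3653, 0.2332]
tool_rot: [-2.465, -1.944, 0.001]
contact_force: [0.1, 0.4, -0.1]
opening: 0.0852
grip_force: 0.0
t: 27.18
tool_pos: [0.4379, -0.3631, 0.2334]
tool_rot: [-3.14, 0.064, 0.002]
contact_force: [-0.3, 0.8, -0.2]
opening: 0.0848
grip_force: 0.0
pos [ 438.  -363.6  234. ] yaw -1.95
tx ty [ 0.  -0.6]
438,-363,60,34,46 2006 z 39.9 [ 437.6 -362.7] [39.9 73.6] 87.5 circ [ 437.5 -362.5] 39.3
438,-363,60,9,20 340 z 14.1 [ 437.7 -362.8] [46.  79.3] 87.7 circ [ 437.8 -362.2] 45.0
```

```bash
python3 -m handwheel '[{"tx":-0.4,"ty":-0.9,"tz":25,"roll":0.008},{"tx":0,"ty":0,"tz":38,"roll":0},{"tx":0,"ty":0,"tz":38,"roll":0},{"tx":0,"ty":0,"tz":38,"roll":0},{"tx":0,"ty":0,"tz":28,"roll":0},{"tx":0,"ty":0,"tz":15,"roll":0},{"tx":0,"ty":0,"tz":0,"roll":0},{"tx":0,"ty":0,"tz":0,"roll":0},{"tx":0,"ty":0,"tz":0,"roll":0}]'; python3 st.py 437.6 -362.7
```

```text
t: 28.23
tool_pos: [0.4385, -0.3639, 0.054]
tool_rot: [3.139, -0.069, 0.003]
contact_force: [0.5, -1.0, 0.3]
opening: 0.0852
grip_force: 0.0
pos [ 438.5 -363.9   54. ] yaw -2.51
tx ty [-1.  -1.2]
```

```bash
python3 -m handwheel '[{"tx":-0.5,"ty":-1,"tz":20,"roll":0},{"tx":0,"ty":0,"tz":12,"roll":0},{"tx":0,"ty":0,"tz":4,"roll":0},{"tx":0,"ty":0,"tz":0,"roll":0},{"tx":0,"ty":0,"tz":0,"roll":0}]' ; python3 st.py 437.6 -362.7;  python3 -m handwheel '[{"tx":0,"ty":0,"tz":0,"roll":0},{"tx":0,"ty":0,"tz":0,"roll":0},{"tx":0,"ty":0,"tz":0,"roll":0},{"tx":0,"ty":0,"tz":0,"roll":0},{"tx":0,"ty":0,"tz":0,"roll":0},{"tx":0,"ty":0,"tz":0,"roll":0},{"tx":0,"ty":0,"tz":0,"roll":0},{"tx":0,"ty":0,"tz":0,"roll":0},{"tx":0,"ty":0,"tz":0,"roll":0}]' 25 30; python3 st.py
```

```text
t: 28.65
tool_pos: [0.4374, -0.3622, 0.0169]
tool_rot: [3.14, -0.069, 0.001]
contact_force: [-0.4, 0.6, 0.1]
opening: 0.0851
grip_force: 0.0
pos [ 437.4 -362.2   16.9] yaw -2.54
tx ty [0.2 0.5]
t: 29.4
tool_pos: [0.4375, -0.3624, 0.017]
tool_rot: [3.14, -0.07, 0.001]
contact_force: [0.9, 0.3, 4.6]
opening: 0.0396
grip_force: 32.2
pos [ 437.5 -362.4   17. ] yaw -2.54
```

```bash
python3 -m handwheel '[{"tx":0,"ty":0,"tz":-10,"roll":0},{"tx":0,"ty":0,"tz":-35,"roll":0},{"tx":0,"ty":0,"tz":-38,"roll":0},{"tx":0,"ty":0,"tz":-38,"roll":0},{"tx":0,"ty":0,"tz":-38,"roll":0},{"tx":3,"ty":-20,"tz":-25,"roll":0},{"tx":4.5,"ty":-38,"tz":0,"roll":0},{"tx":4.5,"ty":-38,"tz":0,"roll":0},{"tx":4.5,"ty":-38,"tz":0,"roll":0},{"tx":4.5,"ty":-38,"tz":0,"roll":0},{"tx":4.5,"ty":-38,"tz":0,"roll":0},{"tx":4.5,"ty":-38,"tz":0,"roll":0}]'
python3 -m handwheel '[{"tx":4.5,"ty":-38,"tz":0,"roll":0},{"tx":4.5,"ty":-38,"tz":0,"roll":0},{"tx":4.5,"ty":-38,"tz":0,"roll":0},{"tx":4.5,"ty":-38,"tz":0,"roll":0},{"tx":4.5,"ty":-38,"tz":0,"roll":0},{"tx":4.5,"ty":-38,"tz":0,"roll":0},{"tx":4.5,"ty":-38,"tz":0,"roll":0},{"tx":4.5,"ty":-30,"tz":0,"roll":0},{"tx":4,"ty":-20,"tz":0,"roll":0},{"tx":0,"ty":0,"tz":0,"roll":0},{"tx":0,"ty":0,"tz":0,"roll":0},{"tx":0,"ty":0,"tz":0,"roll":0}]'
python3 st.py; python3 snap.py w12
python3 - <<'E'
from h import *
z=np.load("w12.npz"); im,P=z["im"],z["P"]; m=masks(im); k=(np.hypot(P[...,0]-.594,P[...,1]-.226)<.13)&(P[...,2]<.012)
p=P[k&(m["v"]>110)&(m["s"]<70)]; print("line",len(p),rect(p[:,:2]))
M=(k&(m["v"]<60)).astype(np.uint8); M=cv2.morphologyEx(M,cv2.MORPH_OPEN,np.ones((3,3))); 
N,L,s,_=cv2.connectedComponentsWithStats(M)
for i in range(1,N):
    if s[i,4]>200: p=P[(L==i)&np.isfinite(P[...,0])]; print(s[i,4],np.median(p[:,2]),rect(p[:,:2]))
E
```

```text
t: 30.4
tool_pos: [0.4773, -0.1135, 0.1998]
tool_rot: [-3.14, 0.07, 0.002]
contact_force: [0.9, 0.3, -1.1]
opening: 0.0392
grip_force: 31.5
t: 31.4
tool_pos: [0.5315, 0.1977, 0.1997]
tool_rot: [3.14, -0.07, -0.002]
contact_force: [0.9, 0.0, -0.2]
opening: 0.0395
grip_force: 31.4
pos [531.5 197.7 199.7] yaw -2.55
line 396 (array([596.2, 225.2]), array([ 5.5, 90.1]), 79.1)
6216 0.0032261546796870655 (array([604.7, 270.6]), array([85.8, 88.2]), 79.1)
5999 0.003222713928598464 (array([586.4, 180. ]), array([85.7, 89.8]), 78.9)
```

View pics/w12.png

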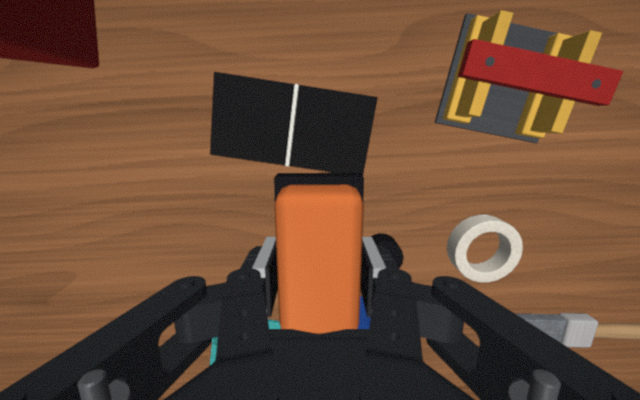

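Block held over the mat area. The mat's line is at about (292,125), the left half on the image left (255,115) and the right half at (335,130).

```bash
python3 -m handwheel '[{"tx":17,"ty":-18,"tz":0,"roll":0},{"tx":24,"ty":-26,"tz":0,"roll":0},{"tx":20,"ty":-22,"tz":0,"roll":0},{"tx":8.8,"ty":-8.9,"tz":0,"roll":0},{"tx":0,"ty":0,"tz":20,"roll":0.0735},{"tx":0,"ty":0,"tz":35,"roll":0.0735},{"tx":0,"ty":0,"tz":38,"roll":0},{"tx":0,"ty":0,"tz":35,"roll":0},{"tx":0,"ty":0,"tz":20,"roll":0},{"tx":0,"ty":0,"tz":0,"roll":0},{"tx":0,"ty":0,"tz":0,"roll":0},{"tx":0,"ty":0,"tz":0,"roll":0}]'; python3 st.py 604.6 269.4
```

```text
t: 32.45
tool_pos: [0.6067, 0.2697, 0.0546]
tool_rot: [-3.126, 0.302, -0.005]
contact_force: [0.6, -0.5, -0.2]
opening: 0.0394
grip_force: 31.4
pos [606.7 269.7  54.6] yaw -11.03
tx ty [-2.   0.7]
```

```bash
python3 -m handwheel '[{"tx":-1.5,"ty":0.5,"tz":15,"roll":0},{"tx":0,"ty":0,"tz":10,"roll":0},{"tx":0,"ty":0,"tz":4,"roll":0},{"tx":0,"ty":0,"tz":0,"roll":0},{"tx":0,"ty":0,"tz":0,"roll":0}]'; python3 st.py 604.6 269.4
```

```text
t: 32.87
tool_pos: [0.6032, 0.2698, 0.0228]
tool_rot: [3.127, -0.3, -0.001]
contact_force: [-0.9, -0.7, -1.6]
opening: 0.0395
grip_force: 31.5
pos [603.2 269.8  22.8] yaw -10.96
tx ty [1.4 0.1]
```

```bash
python3 -m handwheel '[{"tx":1.2,"ty":0,"tz":1.2,"roll":0},{"tx":0,"ty":0,"tz":1.2,"roll":0},{"tx":0,"ty":0,"tz":1,"roll":0},{"tx":0,"ty":0,"tz":0,"roll":0},{"tx":0,"ty":0,"tz":0,"roll":0},{"tx":0,"ty":0,"tz":0,"roll":0}]'; python3 st.py 604.6 269.4
```

```text
t: 33.37
tool_pos: [0.6049, 0.2697, 0.02]
tool_rot: [-3.127, 0.3, -0.0]
contact_force: [0.6, -0.0, -0.7]
opening: 0.0395
grip_force: 31.5
pos [604.9 269.7  20. ] yaw -10.96
tx ty [-0.2  0.3]
```

```bash
python3 -m handwheel '[{"tx":0,"ty":0,"tz":0.7,"roll":0},{"tx":0,"ty":0,"tz":0,"roll":0},{"tx":0,"ty":0,"tz":0,"roll":0}]'; python3 -m handwheel '[{"tx":0,"ty":0,"tz":0,"roll":0},{"tx":0,"ty":0,"tz":0,"roll":0},{"tx":0,"ty":0,"tz":0,"roll":0},{"tx":0,"ty":0,"tz":0,"roll":0},{"tx":0,"ty":0,"tz":0,"roll":0},{"tx":0,"ty":0,"tz":0,"roll":0}]' 85
python3 -m handwheel '[{"tx":0,"ty":0,"tz":-20,"roll":0},{"tx":0,"ty":0,"tz":-38,"roll":0},{"tx":0,"ty":0,"tz":-38,"roll":0},{"tx":0,"ty":0,"tz":-38,"roll":0},{"tx":-20,"ty":9,"tz":-35,"roll":0},{"tx":-30,"ty":13,"tz":-20,"roll":0},{"tx":-35,"ty":15,"tz":0,"roll":0},{"tx":-35,"ty":15,"tz":0,"roll":0},{"tx":-20,"ty":8,"tz":0,"roll":0},{"tx":-7,"ty":2.6,"tz":0,"roll":0},{"tx":0,"ty":0,"tz":0,"roll":0},{"tx":0,"ty":0,"tz":0,"roll":0}]'
python3 -m handwheel '[{"tx":0,"ty":0,"tz":0,"roll":-0.1206},{"tx":0,"ty":0,"tz":0,"roll":-0.1206},{"tx":0,"ty":0,"tz":0,"roll":-0.1206},{"tx":0,"ty":0,"tz":0,"roll":-0.1206},{"tx":0,"ty":0,"tz":0,"roll":-0.1206},{"tx":0,"ty":0,"tz":0,"roll":-0.1206},{"tx":0,"ty":0,"tz":0,"roll":-0.1206},{"tx":0,"ty":0,"tz":0,"roll":-0.1206},{"tx":0,"ty":0,"tz":0,"roll":-0.1206},{"tx":0,"ty":0,"tz":0,"roll":-0.1206},{"tx":0,"ty":0,"tz":0,"roll":-0.1206},{"tx":0,"ty":0,"tz":0,"roll":-0.1206}]'
python3 -m handwheel '[{"tx":0,"ty":0,"tz":0,"roll":-0.1206},{"tx":0,"ty":0,"tz":0,"roll":0},{"tx":0,"ty":0,"tz":0,"roll":0},{"tx":0,"ty":0,"tz":0,"roll":0}]' >/dev/null
python3 snap.py w13; python3 st.py 449 236.3; python3 meas.py w13 449,236,40,50,65 604,269,60,38,50
```

```text
t: 33.62
tool_pos: [0.6049, 0.2697, 0.02]
tool_rot: [3.127, -0.3, 0.0]
contact_force: [-3.0, -2.2, 5.5]
opening: 0.0392
grip_force: 32.2
t: 34.12
tool_pos: [0.6047, 0.2696, 0.019]
tool_rot: [3.127, -0.3, -0.0]
contact_force: [-0.0, 0.0, 0.3]
opening: 0.0848
grip_force: 0.0
t: 35.12
tool_pos: [0.4492, 0.2363, 0.2086]
tool_rot: [-3.127, 0.3, -0.002]
contact_force: [0.3, -0.8, -0.4]
opening: 0.0851
grip_force: 0.0
t: 36.12
tool_pos: [0.4502, 0.2363, 0.2081]
tool_rot: [2.537, 1.852, -0.0]
contact_force: [0.3, -0.3, -0.0]
opening: 0.0847
grip_force: 0.0
pos [449.1 236.2 208.1] yaw 78.73
tx ty [ 0.1 -0.1]
449,236,40,50,65 1741 z 55.1 [449.7 236.3] [48.7 48.2] 77.4 circ [449.4 236.1] 24.9
604,269,60,38,50 2731 z 42.7 [603.9 269.7] [39.1 72.9] 78.6 circ [604.1 268.9] 38.9
```

View pics/w13.png

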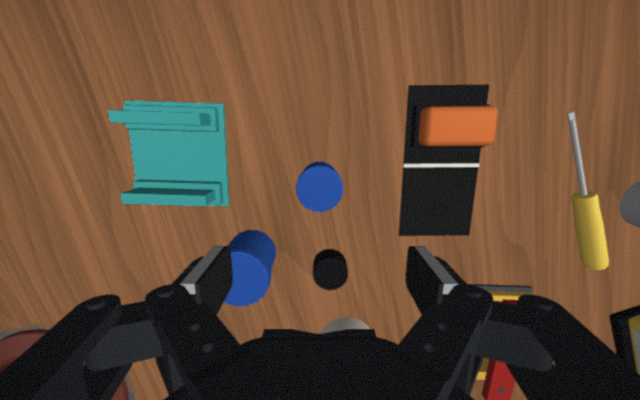

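The block sits in the left half (455,125), and the small jar is at (320,188), directly below the gripper.

```bash
python3 -m handwheel '[{"tx":0,"ty":0.3,"tz":25,"roll":0},{"tx":0,"ty":0,"tz":38,"roll":0},{"tx":0,"ty":0,"tz":38,"roll":0},{"tx":0,"ty":0,"tz":28,"roll":0},{"tx":0,"ty":0,"tz":15,"roll":0},{"tx":0,"ty":0,"tz":0,"roll":0},{"tx":0,"ty":0,"tz":0,"roll":0}]'; python3 st.py 449.5 236.3
```

```text
t: 37.08
tool_pos: [0.4485, 0.2359, 0.0636]
tool_rot: [-2.427, -1.994, 0.003]
contact_force: [0.3, 0.8, 1.1]
opening: 0.085
grip_force: 0.0
pos [448.5 235.9  63.6] yaw 78.8
tx ty [0.6 1. ]
```

```bash
python3 -m handwheel '[{"tx":0.4,"ty":0.6,"tz":20,"roll":0},{"tx":0,"ty":0,"tz":12,"roll":0},{"tx":0,"ty":0,"tz":5,"roll":0},{"tx":0,"ty":0,"tz":0,"roll":0},{"tx":0,"ty":0,"tz":0,"roll":0}]'; python3 st.py 449.5 236.3;  python3 -m handwheel '[{"tx":0,"ty":0,"tz":0,"roll":0},{"tx":0,"ty":0,"tz":0,"roll":0},{"tx":0,"ty":0,"tz":0,"roll":0},{"tx":0,"ty":0,"tz":0,"roll":0},{"tx":0,"ty":0,"tz":0,"roll":0},{"tx":0,"ty":0,"tz":0,"roll":0},{"tx":0,"ty":0,"tz":0,"roll":0},{"tx":0,"ty":0,"tz":0,"roll":0},{"tx":0,"ty":0,"tz":0,"roll":0}]' 35 30; python3 st.py 449.5 236.3
```

```text
t: 37.5
tool_pos: [0.4499, 0.2365, 0.0278]
tool_rot: [2.427, 1.995, 0.001]
contact_force: [0.0, 0.2, 1.0]
opening: 0.0846
grip_force: 0.0
pos [449.9 236.5  27.8] yaw 78.85
tx ty [-0.3 -0.3]
t: 38.25
tool_pos: [0.4501, 0.2366, 0.0282]
tool_rot: [2.426, 1.995, 0.002]
contact_force: [-2.6, -0.9, 6.4]
opening: 0.0489
grip_force: 31.0
pos [450.1 236.6  28.2] yaw 78.86
tx ty [-0.4 -0.5]
```

```bash
python3 -m handwheel '[{"tx":0,"ty":0,"tz":-10,"roll":0},{"tx":0,"ty":0,"tz":-35,"roll":0},{"tx":0,"ty":0,"tz":-38,"roll":0},{"tx":0,"ty":0,"tz":-38,"roll":0},{"tx":-5,"ty":25,"tz":-10,"roll":0},{"tx":-7,"ty":36,"tz":0,"roll":0},{"tx":-7,"ty":36,"tz":0,"roll":0},{"tx":-5.7,"ty":30,"tz":0,"roll":0},{"tx":-3,"ty":18.8,"tz":0,"roll":0},{"tx":0,"ty":0,"tz":0,"roll":0},{"tx":0,"ty":0,"tz":0,"roll":0},{"tx":0,"ty":0,"tz":0,"roll":0}]'; python3 st.py 588 181.3; python3 snap.py w14
python3 - <<'E'
from h import *
z=np.load("w14.npz"); im,P=z["im"],z["P"]; m=masks(im); P=P*1e3
M=(m["h"]>100)&(m["h"]<130)&(m["s"]>120)&(P[...,2]>120)
N,L,s,_=cv2.connectedComponentsWithStats(M.astype(np.uint8)); M=L==1+np.argmax(s[1:,4]); p=P[M]; zt=np.percentile(p[:,2],90); p=p[p[:,2]>zt-4]
print(zt,rect(p[:,:2]/1e3),cv2.minEnclosingCircle(p[:,:2].astype(np.float32)))
E
```

```text
t: 39.25
tool_pos: [0.5863, 0.1812, 0.1577]
tool_rot: [-2.426, -1.995, 0.002]
contact_force: [-0.3, 0.0, -1.0]
opening: 0.049
grip_force: 31.9
pos [586.3 181.2 157.7] yaw 78.87
tx ty [0.5 1.7]
185.18908375450278 (array([586.7, 181. ]), array([48.7, 49.3]), 29.4) ((586.4923706054688, 180.4595184326172), 25.56099510192871)
```

```bash
python3 -m handwheel '[{"tx":0.2,"ty":1,"tz":25,"roll":0},{"tx":0,"ty":0,"tz":35,"roll":0},{"tx":0,"ty":0,"tz":30,"roll":0},{"tx":0,"ty":0,"tz":18,"roll":0},{"tx":0,"ty":0,"tz":8,"roll":0},{"tx":0,"ty":0,"tz":0,"roll":0},{"tx":0,"ty":0,"tz":0,"roll":0},{"tx":0,"ty":0,"tz":0,"roll":0}]'; python3 st.py 587.3 181.3
```

```text
t: 39.97
tool_pos: [0.5896, 0.1816, 0.0445]
tool_rot: [2.425, 1.995, 0.005]
contact_force: [0.4, 0.1, -0.8]
opening: 0.0489
grip_force: 31.9
pos [589.6 181.6  44.5] yaw 78.89
tx ty [-0.7 -2.2]
```

```bash
python3 -m handwheel '[{"tx":-0.5,"ty":-1.2,"tz":5,"roll":0},{"tx":0,"ty":0,"tz":3,"roll":0},{"tx":0,"ty":0,"tz":2,"roll":0},{"tx":0,"ty":0,"tz":0,"roll":0},{"tx":0,"ty":0,"tz":0,"roll":0}]'; python3 st.py 587.3 181.3
```

```text
t: 40.38
tool_pos: [0.5869, 0.1807, 0.0321]
tool_rot: [-2.427, -1.995, 0.0]
contact_force: [0.4, 0.5, -1.5]
opening: 0.0485
grip_force: 31.9
pos [586.9 180.7  32.1] yaw 78.86
tx ty [0.7 0.3]
```

```bash
python3 -m handwheel '[{"tx":0.6,"ty":0.3,"tz":0.7,"roll":0},{"tx":0,"ty":0,"tz":0.7,"roll":0},{"tx":0,"ty":0,"tz":0,"roll":0},{"tx":0,"ty":0,"tz":0,"roll":0},{"tx":0,"ty":0,"tz":0,"roll":0}]'; python3 st.py 587.3 181.3
```

```text
t: 40.8
tool_pos: [0.5877, 0.1814, 0.0313]
tool_rot: [2.426, 1.995, 0.001]
contact_force: [-0.8, -0.4, 2.2]
opening: 0.049
grip_force: 32.0
pos [587.7 181.4  31.3] yaw 78.86
tx ty [-0.1 -0.3]
```

```bash
python3 -m handwheel '[{"tx":0,"ty":0,"tz":0,"roll":0},{"tx":0,"ty":0,"tz":0,"roll":0},{"tx":0,"ty":0,"tz":0,"roll":0},{"tx":0,"ty":0,"tz":0,"roll":0},{"tx":0,"ty":0,"tz":0,"roll":0},{"tx":0,"ty":0,"tz":0,"roll":0}]' 85
python3 -m handwheel '[{"tx":0,"ty":0,"tz":-20,"roll":0},{"tx":0,"ty":0,"tz":-38,"roll":0},{"tx":0,"ty":0,"tz":-38,"roll":0},{"tx":0,"ty":0,"tz":-38,"roll":0},{"tx":-15,"ty":-20,"tz":-38,"roll":0},{"tx":-25,"ty":-30,"tz":-30,"roll":0},{"tx":0,"ty":-30,"tz":0,"roll":0},{"tx":0,"ty":-20,"tz":0,"roll":0},{"tx":0,"ty":0,"tz":0,"roll":0},{"tx":0,"ty":0,"tz":0,"roll":0},{"tx":0,"ty":0,"tz":0,"roll":0},{"tx":0,"ty":0,"tz":0,"roll":0}]'
python3 snap.py w15; python3 meas.py w15 587,181,40,52,65 604,269,60,38,50 440,125,35,24,38
python3 - <<'E'
from h import *
im,P=cloud("top"); P=P.reshape(-1,3)*1e3
for k,c,r,lo,hi in(("jar",(587,182),35,52,65),("block",(604,271),55,38,50),("tin",(597,-253),40,100,118),("batten",(632,-5),80,56,70),("black",(440,125),30,24,40),("tape",(440,1),50,20,32)):
    p=P[(np.hypot(P[:,0]-c[0],P[:,1]-c[1])<r)&(P[:,2]>lo)&(P[:,2]<hi)]; print(k,len(p),rect(p[:,:2]/1e3) if len(p)>5 else "", np.median(p[:,2]) if len(p) else "")
cv2.imwrite("pics/top9.png",im[:,:,::-1])
E
```

```text
t: 41.3
tool_pos: [0.5873, 0.1813, 0.0307]
tool_rot: [-2.427, -1.995, 0.0]
contact_force: [-0.5, -0.4, -0.0]
opening: 0.0847
grip_force: 0.0
t: 42.3
tool_pos: [0.4893, 0.1651, 0.2247]
tool_rot: [-2.427, -1.995, 0.001]
contact_force: [-0.2, 0.9, 0.2]
opening: 0.0848
grip_force: 0.0
587,181,40,52,65 1776 z 58.0 [586.9 180.7] [48.7 49.1] 39.8 circ [587.2 181. ] 25.0
604,269,60,38,50 2857 z 42.8 [604.3 268.9] [39.3 73.5] 78.7 circ [604.4 268.4] 38.9
440,125,35,24,38 976 z 30.2 [440.8 124. ] [42.9 42.7] 34.9 circ [440.9 124.1] 21.8
jar 219 (array([586.3, 175.5]), array([34.9, 48.4]), 89.4) 57.694967835654424
block 0  
tin 279 (array([ 594.3, -253.6]), array([41.7, 43.2]), 41.4) 107.029366395621
batten 701 (array([631.5,  -4.9]), array([139.7,  32.5]), 76.7) 61.50836914195068
black 243 (array([441. , 125.3]), array([40.3, 42.6]), 89.6) 30.21388261492519
tape 453 (array([441. ,   2.7]), array([78. , 76.9]), 44.5) 24.757812986164083
```

View pics/top9.png

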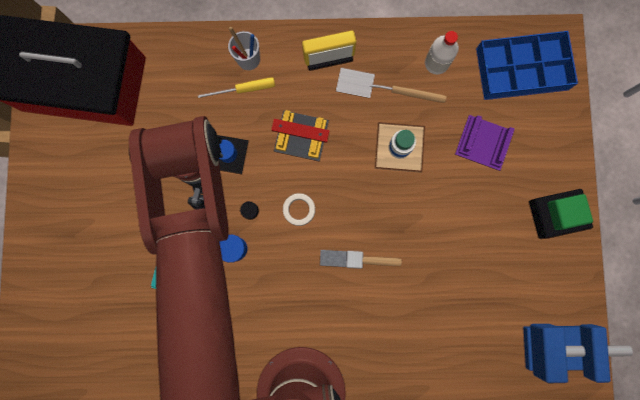

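The tower stands on the board (402,143), the batten is on the stand (301,132) and the jar is on the mat (226,152). The block is under the arm in this view, but the wrist view measured it in place. The black tin (249,210) and tape (299,208) haven't moved. The gripper is clear, so I'm handing in.

```bash
python3 -c "
from station import ctrl; print(ctrl.finish_job())"
```

```text
the job is handed in; nothing more can be done
None
```

The job is handed in after about 42 s of the 128 s allowed: the can, tin, batten, block and jar all measured within about 2 mm of where they belong, everything is let go, and the black tin and tape were not moved.

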